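Change the medicine caddy to the spare folding hook

ROBOT

A 6-joint arm with a two-finger parallel gripper is mounted at the origin on the work surface. World frame = base frame: x ahead of the robot, y to its left, z up, the work surface at z = 0. Lengths are in m, angles in degrees, forces in N, time in s.
With the tool pointing down it reaches from about 0.4 to 0.825 m from the base axis. Payload 7 kg.
Tool frame: the origin (TCP) lies midway between the tips of the shut fingers; the grasp point (between the pads) lies 19 mm behind it; z points along the fingers, y is the line along which they close (so a half turn about z gives the same grasp; the last joint's range is limited). The gripper opens to 88 mm and grips with 3 to 60 N. Pads are 19 mm wide; open, the fingers measure 130 mm over their backs; the gripper's body (78 mm by 193 mm) begins 47 mm behind the grasp point.
Start: joints at [86.064, 20.546, 0.682, 0, -70.136, -16.507], TCP at [0.236, 0.632, 0.227] pointing down, gripper open.
Joint ranges: [-176.03, 176.03], [-82.01, 121.73], [-58.28, 71.71], [-173.87, 95.51], [-174.79, -0.11], [-173.66, 173.66]. Speed limits (degrees/s): [136.94, 136.94, 172.46, 180, 180, 180].

INTERFACE

Orientations are given as a 3x3 rotation matrix whose columns are the frame's x, y, z axes.
In Python, from rig import robot gives the robot as it stands. Calls block until the motion is done:
- robot.goto(position, orientation): joint-space move of the TCP to a pose.
- robot.servo_line(position, ori=None, speed=0.15): straight line of the TCP; ori=None keeps the orientation; speed is the mean speed in m/s.
- robot.movej(angles): joint-space move.
- robot.move_gripper(opening): opening from 0.0 (shut) to 1.0 (fully open); the grip force is fixed at half the most; returns when the fingers have stopped.
- robot.dwell(seconds).
- robot.ik(position, orientation): joint angles nearest the present ones, or None.
- robot.grab_frame(name): name is "scene" or "top" or "wrist"; returns (picture, depth): 480x640x3 uint8, red, green, blue; 480x640 float32, m along the optical axis (not along the pixel's ray), 0 where there is no reading.
- robot.camera_info(name): a dict with "vfov" (degrees; the focal length in pixels is half the picture's height over the tangent of half this angle, whatever the lens; pixels are square), "cx", "cy" (the principal point, pixels), "view" (4x4, takes a point from world to camera coordinates); the wrist camera has in their place "T_tool_cam" (4x4, takes a point from camera to tool coordinates, whose origin is the TCP and whose axes are the flange's). Camera axes: x right, y down, z forward; pixel columns grow to the right and rows downward; lengths in m; the calibration is good to about 2 mm. The wrist camera is an equidistant fisheye: a pixel r from the principal point sees the ray r / f radians off the axis. A picture is of the moment at which its call begins: read the wrist's pose just before it. camera_info takes no time and is no camera call.
A pose or a line that the arm cannot do raises robot.Unreachable and nothing moves.
- robot.job_done(): hands the job in; it is judged then, once.
Readings, each from a call of its own:
- robot.read_t(): time.
- robot.read_qpos(): joint angles.
- robot.read_qvel(): joint speeds.
- robot.read_effort(): joint torques, N m.
- robot.read_position(): TCP position.
- robot.read_tcp_rot(): TCP orientation.
- robot.read_force(): force on the tool from outside, world axes, zero at the start.
- robot.read_ft_torque(): the same for the moment, N m.
- robot.read_grip_width(): opening from 0.0 (shut) to 1.0 (fully open).
- robot.read_finger_force(): force on a finger pad.
Only numpy, scipy, OpenCV 4.12 (cv2) and the standard library are available. Lean on these libraries where they do the work, as an engineer would, in place of code of your own. Each camera call takes 0.05 s, during which the arm holds its last target. There are 200 camera calls.

TASK

On the equipment rail, push the spare hook out from its folded position until it stops and press it firmly home there (about 15 N), then take the red vial caddy off the used hook and hang it on the spare one. Then push the emptied hook back flat until it stops and press it home just as firmly. Be gentle: never load a hook with more than 25 N (push it, do not pinch it), keep the caddy upright and never set it down or drop it, and leave the bottle, tray and tub where they are.

Things in the scene. Friction and masses are not known exactly. Their poses are not given: they have to be found in the camera images.
- rail: fixed steel rail on two posts, 460 long, 10 deep, 25 high, top 197.5 above the bench. Origin on the bench under its middle; y along it, -x to the robot. It carries two folding hooks about 200 apart. Rail face is 25 behind (+x) the hinge axes; apart from the tip posts and the caddy, nothing within 200 of the rail's middle rises above 208
- hook_a_clamp: used hook (carries the caddy at the start; left or right) with its grey fixed clamp. Origin on its vertical hinge axis at the height of the bar's centre line (200 above the bench); axes as the rail's. Level flat steel bar, 14 wide, 10 high, reaching 85 from the hinge axis to an orange upright tip post, diameter 10, top 36 above the bar's centre line
- hook_b_clamp: spare hook, starts (nearly) folded; same form, origin and axes. On both hooks the dark hinge block under the arm, which carries both stops, was set by hand: it sits turned up to 0.12 rad either way on its clamp, each its own, unmeasured and not in the joint value. So arm direction and stops are known only to about 10 at the tip: feel for them
- hook_a (a joint): hinge of the used hook: 0 = folded flat, arm to +y of its clamp (along the rail, robot's left); grows counter-clockwise from above to 1.571 = fully out, arm to the clamp's -x (towards the robot). Hard stop at each end. Friction holds it where it is left: moving it takes about 4 N at the tip, more only at a stop. Starts out, 1.54 to 1.57
- hook_b (a joint): hinge of the spare hook, same meaning, friction and stops as hook_a. Starts between 0 and 0.4
- caddy: red vial tote, about 180 g. Origin under its box, z up, x and y about as the rail's. Box 50 (x) by 70 (y), 40 high. Two uprights 44 apart inside carry a crossbar 60 wide, 10 thick (x), from 110 to 120 above the origin; the hook goes through the opening below it. On top a white grip tab, 24 wide (y), 12 thick (x), from 120 to 152: pinch it from above across its 24
- caddy_eye (a point): middle of the flat underside of the caddy's crossbar: the point that rests on the hook bar (then 5 above the bar's centre line), about 42 from the hinge axis at the start. It must be raised 40 to 55 to pass over the tip post with the box still below the bar
- bottle: white bottle, 60 across, 130 high, standing loose at the left; origin under its middle
- tray: blue two-part tray, 100 by 170 by 40 high, loose on the bench in front of the rail; origin under its middle
- tub: white open tub, 110 by 130 by 70 high, loose at the right; origin under its middle
There are look-alikes about, which are no part of the job. What is shaped like the caddy but yellow is not meant.

How it is judged:
By the outcome, as a careful person would: the job done as asked, in the order asked, and still so for the second after the job is handed in, with the robot touching nothing.
It also fails if it takes over 72 s, if anything falls off the work surface, if the arm or the gripper's body presses on something with over 40 N, if the wrist force passes 120 N, or if a joint passes its speed limit or range.

## Working session

There is one attempt and no reset: what is moved stays moved. The work goes in short steps, each a Python script; the robot and the scene stay as the last script left them, time stands still between calls to the robot, and variables do not carry over. Pictures are saved under pics/ and viewed, at most 10 in all, crops included, and the job is handed in when it is done.

```bash
ls; mkdir -p pics; python3 - <<'E'
from rig import robot
import cv2,numpy as np
for n in("scene","top"):
    p,d=robot.grab_frame(n); cv2.imwrite(f"pics/{n}0.png",p[:,:,::-1]); np.savez(f"pics/{n}0.npz",p=p,d=d)
    print(n,robot.camera_info(n))
print(robot.camera_info("wrist"),robot.read_tcp_rot(),robot.read_force(),robot.read_t())
E
```

```text
pics
scene {'vfov': 50.35678189089657, 'cx': 320.37838819744064, 'cy': 234.55357749503406, 'view': array([[-0.6470717 ,  0.76232181,  0.01279379,  0.35692316],
       [ 0.52354382,  0.45646638, -0.71940274, -0.17766369],
       [-0.55425633, -0.45880704, -0.69447535,  1.44815774],
       [ 0.        ,  0.        ,  0.        ,  1.        ]])}
top {'vfov': 46.13510765127177, 'cx': 319.5712023817656, 'cy': 241.5774417226082, 'view': array([[-0.00373548, -0.99981702, -0.01876072,  0.01086882],
       [-0.99309593,  0.0059087 , -0.11715611,  0.56494438],
       [ 0.11724552,  0.01819356, -0.99293629,  1.61733926],
       [ 0.        ,  0.        ,  0.        ,  1.        ]])}
{'vfov': 65.70646984690485, 'cx': 320.65826803560077, 'cy': 242.8794415381775, 'T_tool_cam': array([[ 6.73184310e-05, -9.59815895e-01, -2.80630438e-01,
         7.57968897e-02],
       [ 9.99998474e-01,  5.54514480e-04, -1.65667518e-03,
        -1.39132039e-04],
       [ 1.74571682e-03, -2.80629899e-01,  9.59814468e-01,
        -1.58947720e-01],
       [ 0.00000000e+00,  0.00000000e+00,  0.00000000e+00,
         1.00000000e+00]])} [[ 9.36991549e-01 -3.49351791e-01 -4.02855786e-04]
 [-3.49351995e-01 -9.36990384e-01 -1.48477200e-03]
 [ 1.41235759e-04  1.53195729e-03 -9.99998817e-01]] [ 0.4412565  -0.32718009 -0.35935971] 0.1
```

View pics/scene0.png

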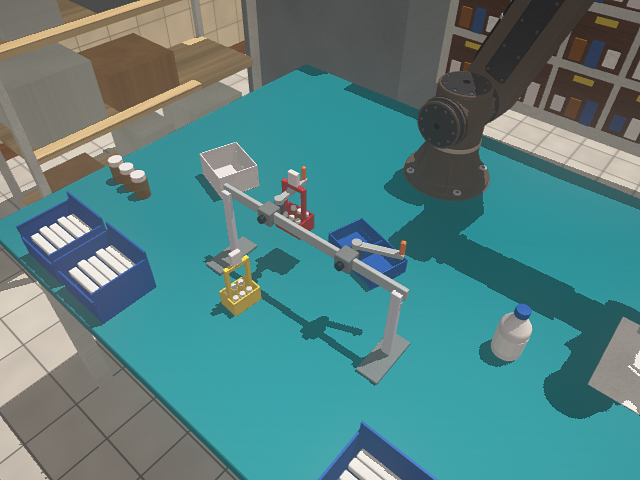

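View pics/top0.png

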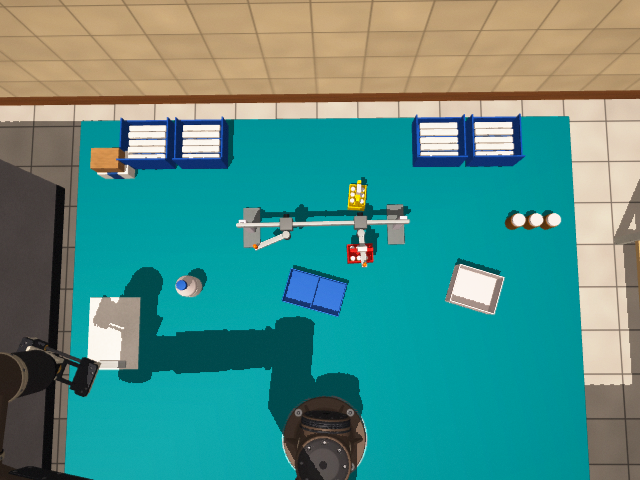

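The red caddy on the right-hand hook is at top (360,255) and scene (295,210). The yellow look-alike stands on the bench behind the rail at top (357,195) and scene (240,285). The red one is meant: it's red and hangs on the used hook. The spare hook is at left, with its orange post at top (256,246) and scene (403,248). Next I'll measure and enlarge the crop.

```bash
cat > h.py <<'E'
import numpy as np,cv2
from rig import robot
def fpx(i): return 240/np.tan(np.radians(i["vfov"])/2)
def ray(name,uv,pose=None):
    """origin and direction (world) of a pixel's ray"""
    i=robot.camera_info(name); u,v=uv[0]-i["cx"],uv[1]-i["cy"]; f=fpx(i)
    if name=="wrist":
        T=np.eye(4);T[:3,:3],T[:3,3]=pose; M=T@i["T_tool_cam"]
        r=np.hypot(u,v); a=r/f; d=np.array([u/r*np.sin(a),v/r*np.sin(a),np.cos(a)])
    else:
        M=np.linalg.inv(i["view"]); d=np.array([u/f,v/f,1])
    return M[:3,3],M[:3,:3]@d
def onz(name,uv,z,pose=None):
    o,d=ray(name,uv,pose); return o+d*(z-o[2])/d[2]
def twoview(a,b):
    A=np.zeros((3,3));c=np.zeros(3)
    for o,d in(a,b):
        d=d/np.linalg.norm(d);P=np.eye(3)-np.outer(d,d);A+=P;c+=P@o
    return np.linalg.solve(A,c)
def blobs(p,lo,hi,mn=5):
    m=cv2.inRange(cv2.cvtColor(p,cv2.COLOR_RGB2HSV),lo,hi)
    n,_,s,c=cv2.connectedComponentsWithStats(m)
    return [(c[k].round(1),s[k].tolist()) for k in range(1,n) if s[k][4]>=mn]
E
python3 - <<'E'
from h import *
np.set_printoptions(precision=4,suppress=True)
D={n:np.load(f"pics/{n}0.npz")["p"] for n in("scene","top")}
for n in D:
    print(n,"orange",[b for b in blobs(D[n],(8,150,120),(18,255,255)) ])
    print(n,"red",[b for b in blobs(D[n],(0,170,90),(4,255,255),20)])
for uv in((237,224),(409,220),(286,221),(361,219)): print(uv,onz("top",uv,.1975))
p=D["top"][180:290,220:420];q=D["scene"][150:290,190:420]
a=cv2.resize(p,(800,440)[:2],interpolation=2)[:,:,::-1]
cv2.imwrite("pics/crop1.png",cv2.resize(D["scene"][155:305,210:410],(800,600),interpolation=2)[:,:,::-1])
cv2.imwrite("pics/crop2.png",a)
E
```

```text
scene orange [(array([469. ,   7.4]), [467, 7, 5, 2, 5]), (array([583.5,  39.5]), [581, 39, 6, 2, 6]), (array([467.5,  62.5]), [465, 62, 6, 2, 6]), (array([577.5,  99.5]), [575, 99, 6, 2, 6]), (array([302.9, 169. ]), [302, 166, 4, 9, 16]), (array([302.6, 177.4]), [302, 176, 3, 3, 5]), (array([403.2, 243.7]), [401, 241, 5, 8, 26]), (array([402.1, 252.7]), [400, 250, 4, 5, 10])]
scene red []
top orange [(array([464.,  92.]), [460, 92, 9, 1, 9]), (array([195.,  95.]), [193, 95, 5, 1, 5]), (array([264.5,  94. ]), [262, 94, 6, 1, 6]), (array([274.,  94.]), [272, 94, 5, 1, 5]), (array([327.,  94.]), [325, 94, 5, 1, 5]), (array([83.5, 96. ]), [78, 96, 12, 1, 12]), (array([104.6, 159. ]), [91, 148, 30, 24, 603]), (array([548.1, 224.4]), [546, 222, 6, 5, 7]), (array([254.9, 246.1]), [253, 244, 5, 5, 17]), (array([364.2, 264.2]), [363, 262, 4, 5, 12])]
top red [(array([352.3, 253. ]), [347, 244, 14, 19, 152]), (array([369.4, 252.4]), [365, 244, 8, 18, 103])]
(237, 224) [0.5939 0.224  0.1975]
(409, 220) [ 0.6015 -0.2312  0.1975]
(286, 221) [0.601  0.0939 0.1975]
(361, 219) [ 0.6051 -0.1047  0.1975]
```

View pics/crop1.png

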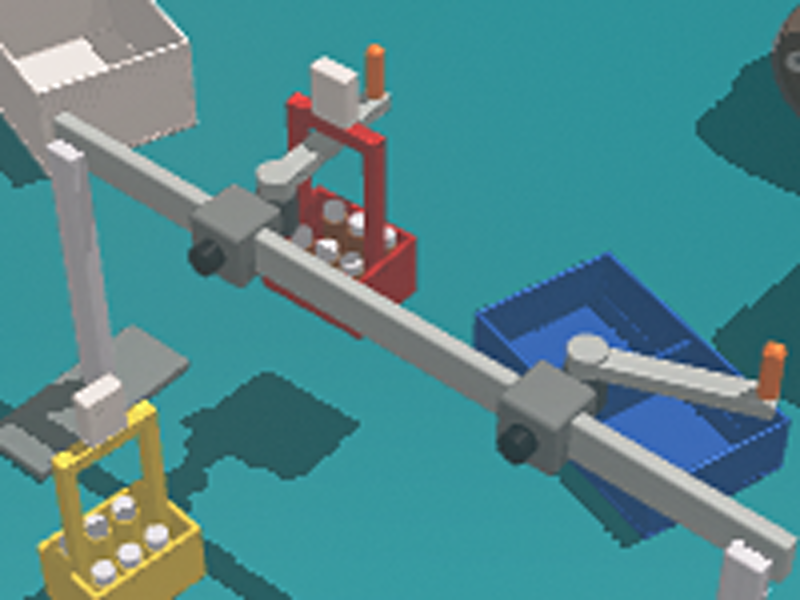

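View pics/crop2.png

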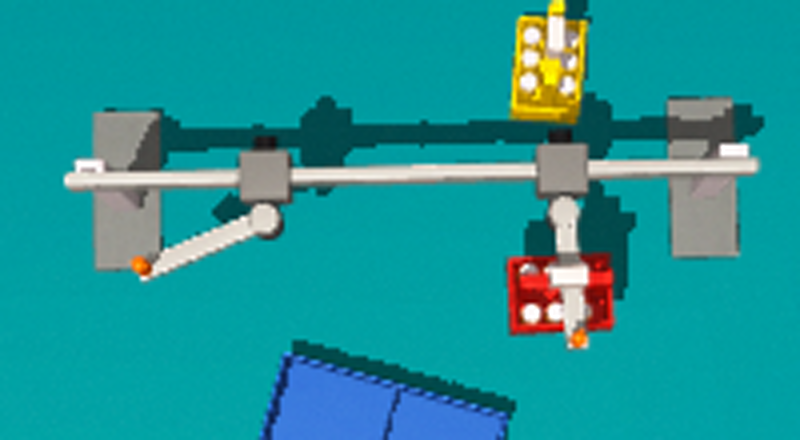

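The crops confirm the target: the red caddy hangs on the right-hand (used) hook. The spare hook on the left is turned out by about 20°. I'll move above both hooks for a close look with the wrist camera.

```bash
python3 - <<'E'
from h import *
np.set_printoptions(precision=4,suppress=True)
R=np.array([[1,0,0],[0,-1,0],[0,0,-1.]])
print(robot.ik([.5,0,.40],R))
robot.goto([.5,0,.40],R); robot.move_gripper(0.0)
P=robot.read_position();Q=robot.read_tcp_rot()
p,d=robot.grab_frame("wrist"); cv2.imwrite("pics/w0.png",p[:,:,::-1]); np.savez("pics/w0.npz",p=p,d=d,P=P,Q=Q)
print(P,robot.read_t(),robot.read_force())
print("orange",blobs(p,(8,150,120),(18,255,255),15)); print("red",blobs(p,(0,150,80),(4,255,255),40))
E
```

```text
[ 22.5569  -0.1248  -2.8891   0.     -87.2358  67.4431]
[0.5 0.  0.4] 4.0833 [-0.695  -0.0787 -0.9568]
orange [(array([145.5, 190.4]), [137, 186, 17, 11, 100]), (array([431. , 236.9]), [425, 231, 15, 13, 92])]
red [(array([394.2, 186.1]), [375, 164, 42, 44, 1079]), (array([444.7, 192. ]), [435, 183, 19, 18, 102])]
```

View pics/w0.png

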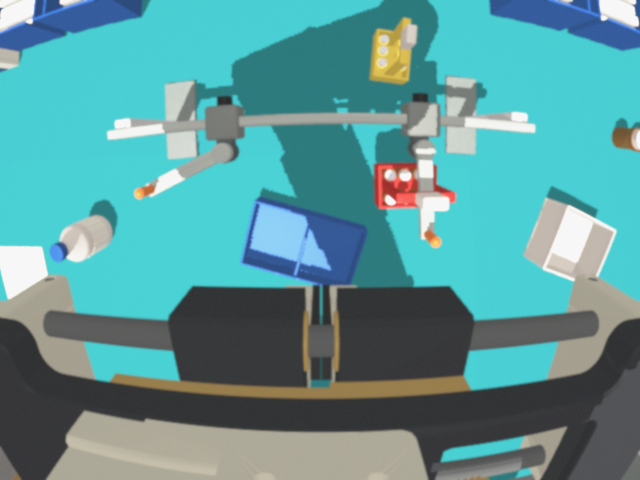

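The wrist view shows the spare post top at about (139,194) with its hinge at (228,150). The used post top is at (434,241) with its hinge at (423,148), and the caddy tab is near (435,203). I'll turn these into positions using depth.

```bash
cat >> h.py <<'E'
def wristcloud(p,d,P,Q):
    """world point of each wrist pixel, from the depth along the optical axis"""
    i=robot.camera_info("wrist"); v,u=np.mgrid[:480,:640]; x,y=u-i["cx"],v-i["cy"]; r=np.hypot(x,y)+1e-9
    t=np.tan(np.minimum(r/fpx(i),1.4)); c=np.dstack([x/r*t,y/r*t,np.ones_like(r)])*d[...,None]
    T=np.eye(4);T[:3,:3]=Q;T[:3,3]=P; M=T@i["T_tool_cam"]
    return c@M[:3,:3].T+M[:3,3]
def cam_report(D):
    p,W=D["p"],wristcloud(D["p"],D["d"],D["P"],D["Q"]); z=W[...,2]
    hsv=cv2.cvtColor(p,cv2.COLOR_RGB2HSV); o=cv2.inRange(hsv,(8,150,120),(18,255,255))>0
    for n,s in(("b",slice(0,320)),("a",slice(320,640))):
        m=np.zeros_like(o);m[:,s]=1
        k=o&m&(z>.232)&(z<.242); print(n,"posttop",W[k].mean(0),k.sum())
        k=m&(hsv[...,1]<60)&(z>.199)&(z<.210)&(W[...,0]<.60)&(W[...,0]>.4)&(abs(W[...,1])<.23)
        q=W[k]; print(n,"bar pts",len(q),"fit",cv2.fitLine(q[:,:2].astype(np.float32),2,0,.001,.001).ravel(), "ends",q[q[:,0].argmax()],q[q[:,0].argmin()])
    k=(z>.243)&(z<.255)&(W[...,0]>.4)&(W[...,0]<.7)&(abs(W[...,1])<.2)&(hsv[...,1]<60)
    q=W[k][:,:2]; print("tab",W[k].mean(0),k.sum(),cv2.minAreaRect(q.astype(np.float32)) if len(q) else "")
E
python3 - <<'E'
from h import *
np.set_printoptions(precision=4,suppress=True)
D=np.load("pics/w0.npz"); cam_report(D); 
W=wristcloud(D["p"],D["d"],D["P"],D["Q"])
for uv in((139,194),(434,241),(228,150),(423,148),(113,124),(533,128)): print(uv,W[uv[1],uv[0]],onz("wrist",uv,.236 if uv[0] in(139,434) else .206,(D["Q"],D["P"])))
top=np.load("pics/top0.npz")
for uv in((254.9,246.1),(364.2,264.2)): print(onz("top",uv,.236))
for uv in((286.2,234.5),(361,232.5)): print(onz("top",uv,.207))
E
```

```text
b posttop [0.5317 0.1721 0.2351] 32
b bar pts 2388 fit [ 0.3267 -0.9451  0.5694  0.1171] ends [0.6    0.107  0.2026] [0.523  0.1773 0.2049]
a posttop [ 0.4846 -0.1056  0.2345] 34
a bar pts 2003 fit [ 0.9812  0.1931  0.5593 -0.0979] ends [ 0.6    -0.0368  0.1992] [ 0.4774 -0.1012  0.1998]
tab [ 0.5214 -0.0992  0.247 ] 352 ((0.5210052132606506, -0.10030899941921234), (0.0125899538397789, 0.024348417297005653), 3.3558096885681152)
(139, 194) [0.5301 0.1735 0.2364] [0.53   0.1736 0.236 ]
(434, 241) [ 0.4836 -0.105   0.2362] [ 0.4835 -0.105   0.236 ]
(228, 150) [0.5658 0.0892 0.2078] [0.5657 0.0897 0.206 ]
(423, 148) [ 0.5682 -0.0969  0.2093] [ 0.5681 -0.0978  0.206 ]
(113, 124) [0.6167 0.3422 0.002 ] [0.6017 0.2169 0.206 ]
(533, 128) [ 0.5986 -0.2265  0.1977] [ 0.5981 -0.2213  0.206 ]
[0.5303 0.1707 0.236 ]
[ 0.4823 -0.1092  0.236 ]
[0.5637 0.0925 0.207 ]
[ 0.5678 -0.1037  0.207 ]
```

```bash
cat >> h.py <<'E'
def ori(yaw):
    c,s=np.cos(np.radians(yaw)),np.sin(np.radians(yaw)); return np.array([[c,s,0],[s,-c,0],[0,0,-1.]])
def u(a): return np.array([np.cos(np.radians(a)),np.sin(np.radians(a)),0])
def pose(h,th,sgn,z=.214,r=.084,off=.0145,back=0):
    t=sgn*u(th+90); return np.r_[h,z]+r*u(th)-(off+back)*t, ori(th-90), t
def push(h,th,fine,lim,sgn,goal=15.):
    """sweep the tool (shut) round the hinge h from th; fine steps past `fine`; press to goal; never beyond lim"""
    P,Q,t=pose(h,th,sgn); robot.servo_line(P+[0,0,.06],Q,speed=.2); robot.servo_line(P,Q,speed=.12)
    robot.dwell(.2); f0=np.mean([robot.read_force() for _ in range(5)],0); F=0; log=[]
    while sgn*(lim-th)>0:
        coarse=sgn*(fine-th)>0
        s=(4. if coarse else .5) if F<6.5 else .12
        th+=sgn*s; P,Q,t=pose(h,th,sgn); robot.servo_line(P,Q,speed=.07 if coarse else .03)
        robot.dwell(.02); F=-(np.mean([robot.read_force() for _ in range(3)],0)-f0)@t
        log.append((round(th,2),round(F,1)))
        if F>goal-.7 or (coarse and F>11): break
    robot.dwell(.4); fs=np.array([robot.read_force() for _ in range(3)]).mean(0)-f0
    print(log[::max(1,len(log)//40)],log[-3:],"held",fs,-fs@t,"t",robot.read_t()); return th,t
E
python3 - <<'E'
from h import *
np.set_printoptions(precision=3,suppress=True)
h=[.565,.0935]
P,Q,t=pose(h,98,1); robot.goto(P+[0,0,.06],Q); print(robot.read_t())
th,t=push(h,98,166,194,1)
print(robot.read_position(),robot.read_t())
E
```

```text
5.0
[(102.0, np.float64(-0.4)), (106.0, np.float64(-0.2)), (110.0, np.float64(-0.1)), (114.0, np.float64(0.6)), (118.0, np.float64(2.0)), (122.0, np.float64(1.8)), (126.0, np.float64(1.9)), (130.0, np.float64(0.9)), (134.0, np.float64(1.1)), (138.0, np.float64(1.2)), (142.0, np.float64(1.2)), (146.0, np.float64(1.2)), (150.0, np.float64(0.4)), (154.0, np.float64(0.5)), (158.0, np.float64(1.1)), (162.0, np.float64(0.5)), (166.0, np.float64(-0.8)), (166.5, np.float64(1.3)), (167.0, np.float64(2.8)), (167.5, np.float64(1.9)), (168.0, np.float64(3.4)), (168.5, np.float64(2.5)), (169.0, np.float64(2.2)), (169.5, np.float64(2.2)), (170.0, np.float64(3.0)), (170.5, np.float64(2.0)), (171.0, np.float64(2.2)), (171.5, np.float64(2.4)), (172.0, np.float64(2.2)), (172.5, np.float64(1.9)), (173.0, np.float64(2.8)), (173.5, np.float64(1.6)), (174.0, np.float64(2.4)), (174.5, np.float64(1.7)), (175.0, np.float64(1.9)), (175.5, np.float64(3.2)), (176.0, np.float64(1.8)), (176.5, np.float64(1.9)), (177.0, np.float64(2.7)), (177.5, np.float64(2.6)), (178.0, np.float64(2.2)), (178.5, np.float64(1.9)), (179.0, np.float64(2.3)), (179.5, np.float64(1.4)), (180.0, np.float64(3.5)), (180.5, np.float64(6.4)), (181.0, np.float64(9.9)), (181.12, np.float64(9.9)), (181.24, np.float64(10.2)), (181.36, np.float64(10.7)), (181.48, np.float64(11.1)), (181.6, np.float64(12.3)), (181.72, np.float64(13.6)), (181.84, np.float64(12.9)), (181.96, np.float64(13.9)), (182.08, np.float64(14.8))] [(181.84, np.float64(12.9)), (181.96, np.float64(13.9)), (182.08, np.float64(14.8))] held [-1.612 14.885 -0.613] 14.933648379546796 t 21.4333
[0.481 0.108 0.214] 21.4333
```

Spare hook pressed home at 14.9 N. I'll back off and look at it again on the way to the caddy.

```bash
python3 - <<'E'
from h import *
np.set_printoptions(precision=4,suppress=True)
P=robot.read_position()
robot.servo_line(P+[.0,.015,0],speed=.1); robot.servo_line(P+[0,.02,.09],speed=.25)
robot.goto([.5,-.03,.36],ori(3.4)); robot.move_gripper(.75)
P=robot.read_position();Q=robot.read_tcp_rot()
p,d=robot.grab_frame("wrist"); cv2.imwrite("pics/w1.png",p[:,:,::-1]); np.savez("pics/w1.npz",p=p,d=d,P=P,Q=Q)
cam_report(dict(p=p,d=d,P=P,Q=Q)); print(robot.read_t())
E
```

```text
b posttop [0.4807 0.091  0.2347] 50
b bar pts 3142 fit [0.9937 0.1122 0.5561 0.0952] ends [0.6    0.1006 0.2036] [0.4743 0.0875 0.2053]
a posttop [ 0.4846 -0.1059  0.2346] 47
a bar pts 2485 fit [ 0.9971  0.0758  0.5599 -0.1006] ends [ 0.6    -0.1166  0.1999] [ 0.4771 -0.1025  0.2046]
tab [ 0.5212 -0.1002  0.2471] 460 ((0.5206924080848694, -0.10077933967113495), (0.012377140112221241, 0.023691201582551003), 3.165947437286377)
24.6083
```

View pics/w1.png

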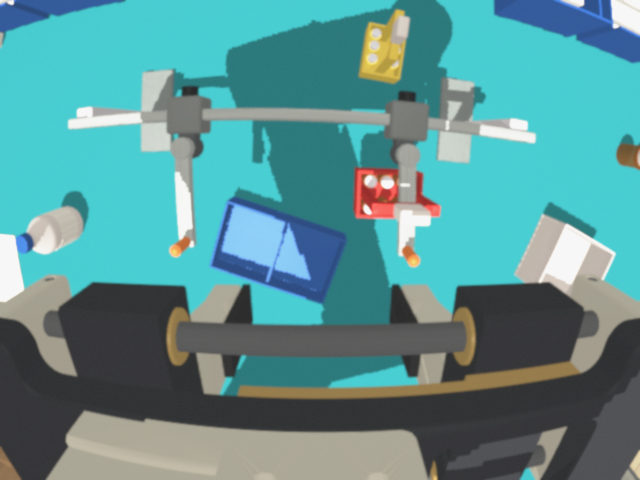

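The spare hook is fully out, with its post at (180,247). The used hook's post is at (412,258) and the caddy tab at (413,216). Now I'll grasp the caddy and lift it.

```bash
python3 - <<'E'
from h import *
np.set_printoptions(precision=3,suppress=True)
F=lambda: np.mean([robot.read_force() for _ in range(6)],0)
g=np.array([.521,-.1003,.220]); Q=ori(3.3)
robot.goto(g+[0,0,.05],Q); robot.servo_line(g,speed=.12); robot.dwell(.1); f0=F()
robot.move_gripper(0.0); robot.dwell(.1); print("w",robot.read_grip_width(),robot.read_finger_force(),"dF",F()-f0)
robot.servo_line(g+[0,0,.045],speed=.1); robot.dwell(.15); print("lift dF",F()-f0,robot.read_grip_width(),robot.read_t())
P=robot.read_position();Q=robot.read_tcp_rot()
p,d=robot.grab_frame("wrist"); cv2.imwrite("pics/w2.png",p[:,:,::-1])
E
```

```text
w 0.26914995656857466 29.963403940200806 dF [-0.41  -1.093 -0.437]
lift dF [ 0.604 -1.059 -3.313] 0.2687099271270645 27.4083
```

View pics/w2.png

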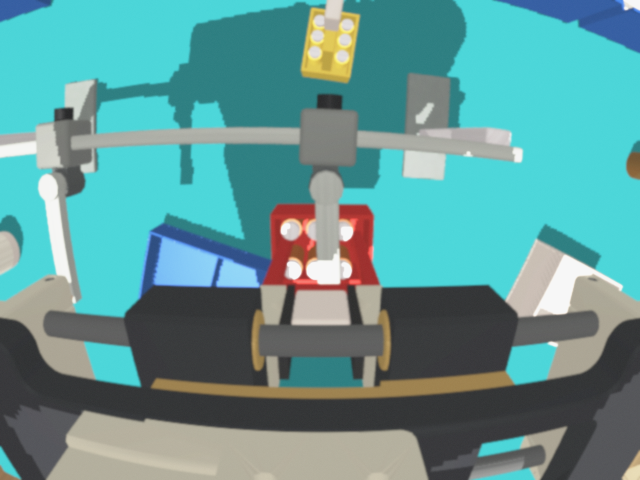

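The tab is held at 24 mm and the caddy is raised and upright, with the box at (322,245) below the bar. Next I'll carry it over to the spare hook.

```bash
python3 - <<'E'
from h import *
np.set_printoptions(precision=3,suppress=True)
F=lambda: np.mean([robot.read_force() for _ in range(6)],0)
P=robot.read_position(); hb=np.array([.565,.0945,0]); z=np.array([0,0,P[2]])
robot.servo_line(P+.077*u(184),speed=.12)
robot.servo_line(hb+.124*u(182)+z,ori(2),speed=.16)
E=hb+.043*u(182)
robot.servo_line(E+z,speed=.12); robot.dwell(.1)
robot.servo_line(E+[0,0,.224],speed=.1); robot.dwell(.15); f=F(); print("at +4",f)
for dz in np.arange(.223,.2165,-.0008):
    robot.servo_line(E+[0,0,dz],speed=.03); robot.dwell(.03); g=F()-f; print(round(dz,4),g)
    if g[2]>2.2: break
print(robot.read_grip_width(),robot.read_t())
p,d=robot.grab_frame("wrist"); cv2.imwrite("pics/w3.png",p[:,:,::-1])
E
```

```text
at +4 [-0.197  0.171 -1.613]
0.223 [-0.054 -0.278 -0.08 ]
0.2222 [-0.309  0.531 -1.425]
0.2214 [-0.396  0.002 -0.675]
0.2206 [ 0.807 -0.688 -0.442]
0.2198 [-0.934 -1.008  3.315]
0.27277896533577556 32.6667
```

View pics/w3.png

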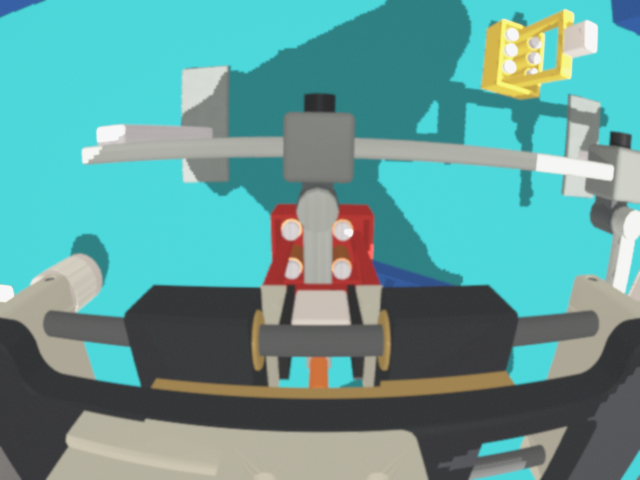

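The caddy's crossbar rests on the spare hook, with vertical force rising at the same height as at the start, and its post shows at (318,372) outside the crossbar. I'll release it, then fold the emptied hook. The tool turns a half turn to respect joint 6's range.

```bash
sed -i 's/ori(th-90), t/ori(th-90-(180 if sgn<0 else 0)), t/' h.py; python3 - <<'E'
from h import *
np.set_printoptions(precision=3,suppress=True)
robot.move_gripper(.6); P=robot.read_position(); robot.servo_line(P+[0,0,.085],speed=.15); robot.move_gripper(0.)
h=[.568,-.101]
P,Q,t=pose(h,198,-1); robot.goto(P+[0,0,.06],Q); print(robot.read_t())
th,t=push(h,198,101,80,-1)
P=robot.read_position(); print(P,robot.read_t())
robot.servo_line(P-.02*t,speed=.1); robot.servo_line(P-.02*t+[0,0,.1],speed=.25)
robot.goto([.44,0,.38],ori(0))
P=robot.read_position();Q=robot.read_tcp_rot()
p,d=robot.grab_frame("wrist"); cv2.imwrite("pics/w4.png",p[:,:,::-1]); cam_report(dict(p=p,d=d,P=P,Q=Q)); print(robot.read_t())
E
```

```text
36.0833
[(194.0, np.float64(0.1)), (190.0, np.float64(1.2)), (186.0, np.float64(1.3)), (182.0, np.float64(2.5)), (178.0, np.float64(3.1)), (174.0, np.float64(1.8)), (170.0, np.float64(2.4)), (166.0, np.float64(1.7)), (162.0, np.float64(2.1)), (158.0, np.float64(2.1)), (154.0, np.float64(1.5)), (150.0, np.float64(2.0)), (146.0, np.float64(1.4)), (142.0, np.float64(2.5)), (138.0, np.float64(2.0)), (134.0, np.float64(2.5)), (130.0, np.float64(2.2)), (126.0, np.float64(2.3)), (122.0, np.float64(2.5)), (118.0, np.float64(1.7)), (114.0, np.float64(1.7)), (110.0, np.float64(2.1)), (106.0, np.float64(1.1)), (102.0, np.float64(0.9)), (98.0, np.float64(1.8)), (97.5, np.float64(3.2)), (97.0, np.float64(3.1)), (96.5, np.float64(5.2)), (96.0, np.float64(7.3)), (95.88, np.float64(7.6)), (95.76, np.float64(8.9)), (95.64, np.float64(8.8)), (95.52, np.float64(10.4)), (95.4, np.float64(10.4)), (95.28, np.float64(10.5)), (95.16, np.float64(11.8)), (95.04, np.float64(11.8)), (94.92, np.float64(12.1)), (94.8, np.float64(12.6)), (94.68, np.float64(13.5)), (94.56, np.float64(13.5)), (94.44, np.float64(14.2)), (94.32, np.float64(16.0))] [(94.56, np.float64(13.5)), (94.44, np.float64(14.2)), (94.32, np.float64(16.0))] held [-15.081  -0.504   7.021] 15.075698225415458 t 49.05
[ 0.544 -0.019  0.213] 49.05
b posttop [0.48  0.091 0.235] 44
b bar pts 2696 fit [0.949 0.316 0.558 0.099] ends [0.6   0.097 0.201] [0.474 0.092 0.205]
a posttop [ 0.557 -0.015  0.236] 92
a bar pts 2570 fit [ 0.263 -0.965  0.573 -0.076] ends [ 0.6   -0.095  0.202] [ 0.551 -0.012  0.2  ]
tab [0.522 0.092 0.248] 415 ((0.5217356085777283, 0.09297975897789001), (0.01238586101680994, 0.024252858012914658), 2.7363948822021484)
52.65
```

View pics/w4.png

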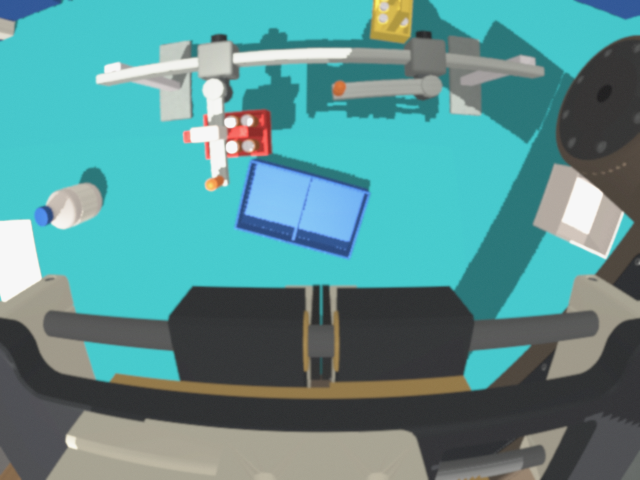

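The caddy hangs on the spare hook (tab at (208,133)) and the used hook is folded (post at (339,88)). The arm's elbow shows near the tub, so I'll check that before handing in.

```bash
python3 - <<'E'
from h import *
np.set_printoptions(precision=3,suppress=True)
print(robot.read_qpos(),robot.read_force(),robot.read_t())
p,d=robot.grab_frame("scene"); cv2.imwrite("pics/s1.png",p[:,:,::-1])
E
```

```text
[ 154.043  -76.812  -11.097   -0.002 -155.798  -64.162] [-0.108 -0.802  0.106] 52.65
```

View pics/s1.png

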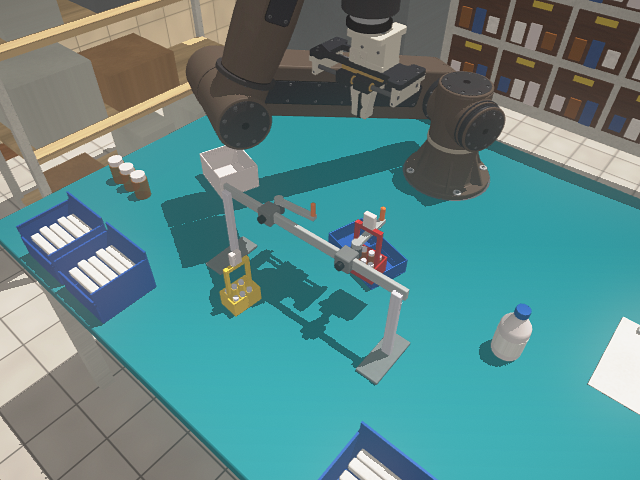

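The scene view shows the red caddy on the spare hook at (370,245) and the used hook folded along the rail at (290,207). The tub, tray and bottle are at their original pixels, and the arm is clear of everything.

```bash
python3 -c "
from rig import robot
print(robot.job_done())"
```

```text
the job is handed in; nothing more can be done
None
```

The job is handed in at about 53 s: the spare hook was pressed home at about 15 N, the red caddy hangs on it, and the emptied hook was pushed flat and pressed home at about 15 N.

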